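# Pull the gearbox dipstick and hold it level for reading over the empty tray

### The job

Pull the dipstick out of its tube on the gearbox and hold it up level for reading, with the tip of its blade over the empty tray (so that it cannot drip on the tray of clean parts) and at least a hand's breadth, 10 cm, above the bench. Finish while still holding it there in the gripper, motionless and clear of everything else, and leave both trays and the clean parts where they are.

Things in the scene. Friction and masses are not known exactly. Their poses are not given: they have to be found in the camera images.
- dipstick_handle (a point): Centre of the dipstick's handle: a flat black plastic loop 34 mm wide (its x), 12 mm thick (its y: pinch it across this) and 40 mm long (its z), with a 12 x 14 mm finger hole. The dipstick is one loose rigid piece, about 70 g; its z runs along the stick from blade tip to handle. In the tube it leans 40 deg from vertical, handle towards the robot, y level.
- dipstick_tip (a point): Tip of the thin steel blade (at most 9 mm across), 164 mm from the handle's centre along the stick, towards its -z. Same axes as the handle. Between them, 34 mm from the handle's centre, a 27 mm collar with a 13 mm rubber plug under it rests on the tube's mouth. The stick sits loose in the tube, slides out along its own axis without force and is clear after 130 mm.
- tube_mouth (a point): Centre of the upper mouth of the steel dipstick tube (22 mm outside, 15 mm bore), 150 mm above the bench, fixed to the gearbox. The tube leans 40 deg from vertical, its mouth towards the robot. Axes are the gearbox's: x level, from the mouth to the gearbox; z up.
- gearbox: Centre of the underside of the fixed grey gearbox, 225 mm long (its x), 205 mm wide (its y; shafts stick out to 150 mm either side) and 132 mm high, with a breather plug up to 152 mm. The tube's mouth lies 185 mm from here, towards its -x, the end that looks to the robot.
- tray_a: Centre of the underside of one of two like bare metal trays, 160 mm (its x) by 220 mm (its y), 32 mm high with a 3 mm floor, and a rolled rim 6 mm wide. One stands on each side of the gearbox; one is empty and the other holds the clean parts.
- tray_b: The other tray, same size and axes.
- bearing_centre (a point): Centre of a clean steel ball-bearing ring, 62 mm across and 16 mm high, lying in the tray of clean parts: the tray it lies in is not the empty one.
- gearwheel_centre (a point): Centre of a small dark steel gear wheel, 64 mm across and 26 mm high over its hub, lying in the same tray as the bearing ring.
Not all that is in view belongs to the job. What is meant by the part that bears dipstick_handle is not orange or red, and is the larger of those in its own colour.

How it is judged:
On the way:
1. the dipstick is drawn right out of its tube (distance between dipstick_handle and tube_mouth above 0.175 m), for 0.2 s.
At the end, for the whole second after the job is handed in: The gripper holds the dipstick still, level within 11 deg, its blade tip above the 160 x 220 mm outline of the empty tray and more than 90 mm above the bench; the dipstick touches neither the gearbox nor a tray (angle between dipstick_tip's own z axis and vertical between 1.37 and 1.77 rad and height (world z) of dipstick_tip above 0.09 m and contact force between dipstick and the fingers above 0.3 N and contact force between dipstick and gearbox below 0.1 N and contact force between dipstick and tray_a below 0.1 N and contact force between dipstick and tray_b below 0.1 N and linear speed of dipstick below 0.02 m/s and angular speed of dipstick below 0.15 rad/s and ((horizontal distance between bearing_centre and tray_a below 0.12 m and x of dipstick_tip in the frame of tray_b between -0.08 and 0.08 m and y of dipstick_tip in the frame of tray_b between -0.11 and 0.11 m) or (horizontal distance between bearing_centre and tray_b below 0.12 m and x of dipstick_tip in the frame of tray_a between -0.08 and 0.08 m and y of dipstick_tip in the frame of tray_a between -0.11 and 0.11 m))); the arm keeps its last pose, push and grip.
It fails at once if a tray is shifted by more than 20 mm (distance of any of tray_a, tray_b from where it was at the start of the episode above 0.02 m).
It fails at once if a clean part is shifted by more than 20 mm (distance of any of bearing_centre, gearwheel_centre from where it was at the start of the episode above 0.02 m).
It also fails if it takes over 32 s, if anything falls off the work surface, if the arm or the gripper's body presses on something with over 40 N, if the wrist force passes 120 N, or if a joint passes its speed limit or range.

### The arm

A 7-joint arm with a two-finger parallel gripper is mounted at the origin on the work surface. World frame = base frame: x ahead of the robot, y to its left, z up, the work surface at z = 0. Lengths are in m, angles in rad, forces in N, time in s.
With the tool pointing down it reaches from about 0.4 to 0.85 m from the base axis. Payload 4.5 kg.
Tool frame: the origin (TCP) lies between the finger pads; the fingertips stand 22 mm ahead of it and the grasp point (between the pads) lies 3 mm ahead of it; z points along the fingers, y is the line along which they close (so a half turn about z gives the same grasp; the last joint's range is limited). The gripper opens to 85 mm and grips with 20 to 120 N. Pads are 22 mm wide; open, the fingers measure 114 mm over their backs; the gripper's body (76 mm by 85 mm) begins 54 mm behind the grasp point. The pads swing forward as they close: fully open they stand 13 mm farther back than shut.
Start: joints at [-1.287, 0.689, -0.195, 1.565, 0.157, 0.902, -0.215], TCP at [0.154, 0.606, 0.253] pointing down, gripper open.
Joint ranges: [-3.01, 3.01], [-0.46, 2.08], [-1.47, 1.51], [0.13, 2.56], [-1, 4.14], [0.04, 2.09], [-2.66, 2.66]. Speed limits (rad/s): [2.57, 2.57, 3.14, 3.14, 3.14, 3.14, 3.14].

### API

Orientations are given as a unit quaternion [w, x, y, z].
In Python, from bench import manip gives the robot as it stands.
- The arm moves only by the shell command python3 -m jog 'ROWS'. ROWS is JSON, a list of rows, each a list of 3 entries, a list of its own where there are three numbers: the shift along the tool's x, y, z in m, then the turn, a rotation vector about the tool's x, y, z in degrees, then the opening, from -1 (shut) to 1 (fully open). A call has 1 to 20 rows; each row is the pose to reach, as a shift and turn from the pose commanded when the call began, along the tool's axes at that moment; what a row does not reach only later rows make up. A row lasts 1/12 s, in which the tool goes at most 41.7 mm and 7.16 degrees, less where a joint would pass 70% of its speed; a pose out of reach is approached as far as the arm can. A call with a gripper value outside its range is refused whole. The fingers move at their own pace and stop on an object; the grip force is fixed at half the most. Time passes only in rows, so rows that repeat a pose let the fingers close. It gives the time, the measured TCP pose, the force, the opening and the grip force at its end, in the units of the state.
- manip.state(): the state, without advancing time (a new reading comes with each control period).
- manip.camera(name): name is "side" or "top" or "wrist"; returns (picture, depth): 480x640x3 uint8, red, green, blue; 480x640 float32, m along the optical axis (not along the pixel's ray), 0 where there is no reading.
- manip.get_calibration(name): a dict with "camera_matrix" (3x3 intrinsics, pixels), "view" (4x4, takes a point from world to camera coordinates). Camera axes: x right, y down, z forward; pixel columns grow to the right and rows downward; lengths in m; the calibration is good to about 2 mm. A picture is of the moment at which its call begins: read the wrist's pose just before it. get_calibration takes no time and is no camera call; for the wrist camera it gives the pose at the moment of the call.
- manip.close_job(): hands the job in; it is judged then, once.
The state is a dict: "time": time; "joint_pos": joint angles; "joint_velocities": joint speeds; "joint_efforts": joint torques, N m; "tool_pos": TCP position; "ee_rot": TCP orientation; "force": force on the tool from outside, world axes, zero at the start; "ft_torque": the same for the moment, N m; "grip_width": finger opening in m; "gripper_force": force on a finger pad.
Only numpy, scipy, OpenCV 4.12 (cv2) and the standard library are available. Lean on these libraries where they do the work, as an engineer would, in place of code of your own. Each camera call takes 0.05 s, during which the arm holds its last target. There are 200 camera calls.

## Working session

There is one attempt and no reset: what is moved stays moved. The work goes in short steps, Python scripts to look and compute and a shell command to move; the robot and the scene stay as the last step left them, time stands still between calls to the robot, and variables do not carry over. Pictures are saved under pics/ and viewed, at most 10 in all, crops included, and the job is handed in when it is done.

```bash
mkdir -p pics
cat > h.py <<'E'
import numpy as np,cv2
from bench import manip
def snap(n,f):
    T=np.array(manip.get_calibration(n)["view"]);K=np.array(manip.get_calibration(n)["camera_matrix"])
    p,d=manip.camera(n); cv2.imwrite(f"pics/{f}.png",p[:,:,::-1]); np.savez(f"pics/{f}.npz",p=p,d=d,T=T,K=K); return p,d,K,T
def world(f,pts,r=1):
    z=np.load(f"pics/{f}.npz");d,K,T=z["d"],z["K"],z["T"];o=[]
    for u,v in pts:
        w=d[v-r:v+r+1,u-r:u+r+1];w=w[w>0];dd=np.median(w) if len(w) else np.nan
        c=np.linalg.inv(K)@[u,v,1]*dd; o.append((np.linalg.inv(T)@[*c,1])[:3])
    return np.array(o)
E
python3 - <<'E'
from h import *
a=snap("top","top0")[0];b=snap("side","side0")[0]
print(manip.get_calibration("side")["view"]);print({k:v for k,v in manip.state().items()})
E
```

```text
[[ 0.86360029 -0.50397957 -0.01411143 -0.4343803 ]
 [-0.32771717 -0.53985408 -0.77534446  0.24643603]
 [ 0.38313966  0.67421226 -0.6313809   1.12294166]
 [ 0.          0.          0.          1.        ]]
{'time': 0.1, 'joint_pos': array([-1.28716656,  0.68992277, -0.19454979,  1.56618996,  0.15731217,
        0.90249283, -0.2150723 ]), 'joint_velocities': array([-0.00121907, -0.00222408,  0.00057227, -0.00408045, -0.00060017,
        0.00098201,  0.00048918]), 'joint_efforts': array([-4.13672373e-03, -5.40600765e+01, -1.27204522e+00, -1.58987296e+01,
        9.29458241e-03,  4.36674367e-03, -1.09510651e-05]), 'tool_pos': array([0.15442214, 0.6050868 , 0.25256417]), 'ee_rot': array([-4.93374711e-05,  1.24526573e-01,  9.92215943e-01, -8.08072821e-04]), 'force': array([-0.25137277,  0.14845767, -0.18273202]), 'ft_torque': array([ 0.0134827 , -0.02322301, -0.02954338]), 'gripper_force': 0.0, 'grip_width': 0.08546544675376257}
```

View pics/top0.png

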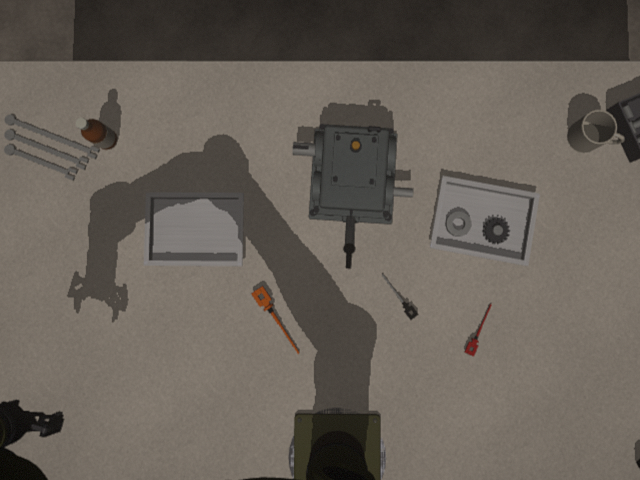

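View pics/side0.png

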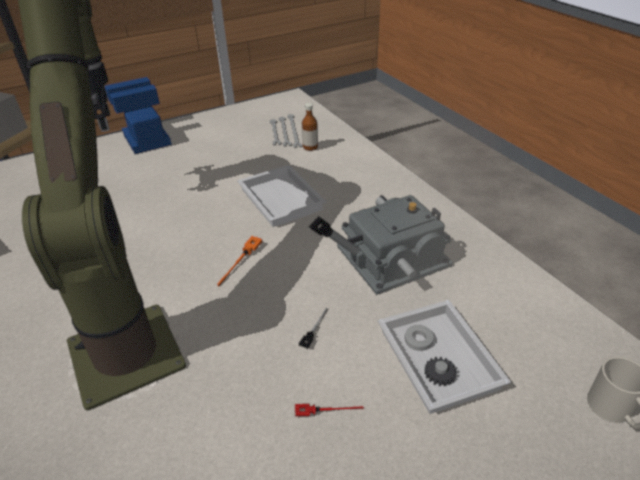

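The top view shows the empty tray at about (195,228) on the left and the parts tray at about (485,220) on the right. The dipstick sits in the tube at (349,215–268), with its handle at the lower end. The loose black, orange and red sticks are decoys. In the side view the handle is at (321,227).

Run:
```python
from h import *
np.set_printoptions(precision=4,suppress=True)
print("tray corners",world("top0",[(148,195),(243,195),(147,263),(242,263)]))
print("gb top",world("top0",[(322,128),(392,128),(317,215),(390,218),(355,170)]))
# handle region points
z=np.load("pics/top0.npz")
P=[(u,v) for v in range(214,272) for u in range(338,361)]
W=world("top0",P,0);
for v in range(214,272,3):
    r=[(u,v) for u in range(336,362)];w=world("top0",r,0);m=w[:,2]>.06
    if m.any(): print(v,np.array(r)[m][[0,-1],0],w[m].mean(0),w[m][:,2].max())
S=[(u,v) for v in range(214,240) for u in range(306,336)];w=world("side0",S,0);p=np.load("pics/side0.npz")["p"]
dark=np.array([p[v,u].max()<45 for u,v in S])&(w[:,2]>.12);h=w[dark];print("side dark",dark.sum(),h.min(0),h.max(0),h.mean(0))
c=h-h.mean(0);print(np.linalg.svd(c,full_matrices=False)[1:])
cv2.imwrite("pics/c1.png",cv2.resize(np.hstack([z["p"][200:280,310:390],p[200:280,290:370]])[:,:,::-1],None,fx=5,fy=5,interpolation=cv2.INTER_CUBIC))
```

```text
tray corners [[0.6246 0.4628 0.0313]
 [0.6252 0.2312 0.0311]
 [0.4592 0.46   0.0326]
 [0.46   0.2307 0.0333]]
gb top [[ 0.7752  0.0386  0.0916]
 [ 0.7979 -0.1331  0.0054]
 [ 0.578   0.0515  0.0209]
 [ 0.5712 -0.126   0.0201]
 [ 0.6674 -0.0378  0.1344]]
214 [336 361] [ 0.5729 -0.024   0.0865] 0.11363357825915332
217 [343 361] [ 0.5672 -0.0304  0.0749] 0.112859337145919
220 [343 358] [ 0.5597 -0.0289  0.079 ] 0.10933732491165471
223 [346 354] [ 0.5511 -0.0274  0.0944] 0.1117698277737953
226 [346 354] [ 0.5432 -0.0272  0.1035] 0.11185827203000231
229 [346 354] [ 0.5358 -0.0271  0.1093] 0.11694649229424803
232 [345 354] [ 0.528  -0.0258  0.1193] 0.12798224343958053
235 [345 354] [ 0.5204 -0.0257  0.1286] 0.13748265740386922
238 [345 354] [ 0.5129 -0.0255  0.1375] 0.14440292445524872
241 [345 354] [ 0.5056 -0.0254  0.1465] 0.1501248445165151
244 [345 354] [ 0.4982 -0.0252  0.1572] 0.16195783974532074
247 [344 354] [ 0.4909 -0.0239  0.1672] 0.17839328313637792
250 [344 354] [ 0.4843 -0.0239  0.1679] 0.1861055336468891
253 [346 353] [ 0.4773 -0.0249  0.1754] 0.19608913543509998
256 [346 351] [ 0.4698 -0.0224  0.1954] 0.20621900916725955
259 [346 351] [ 0.4634 -0.0224  0.1954] 0.19977108357359086
262 [346 351] [ 0.4572 -0.0225  0.1922] 0.19435479284329205
265 [346 351] [ 0.4509 -0.0226  0.1875] 0.19306144247485446
268 [346 350] [ 0.4446 -0.0216  0.1829] 0.18674554601062265
side dark 236 [ 0.4439 -0.0408  0.1453] [ 0.4971 -0.0212  0.1998] [ 0.472  -0.0295  0.1734]
(array([0.259 , 0.1321, 0.0468]), array([[ 0.6349, -0.0804, -0.7684],
       [ 0.7666, -0.0577,  0.6395],
       [ 0.0957,  0.9951, -0.025 ]]))
```

View pics/c1.png

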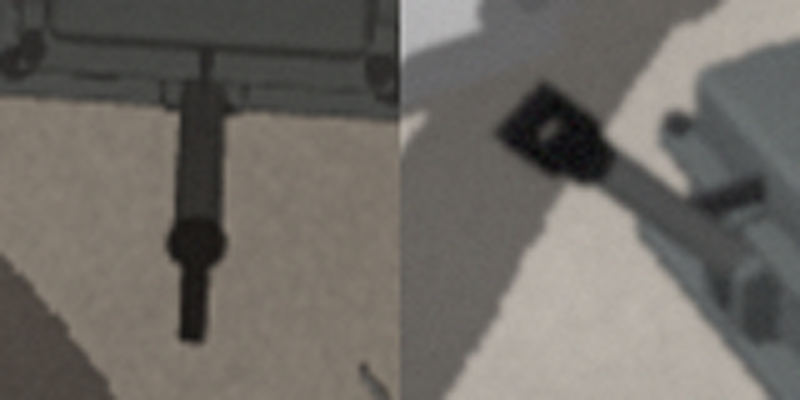

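```bash
cat >> h.py <<'E'
from scipy.spatial.transform import Rotation as Ro
np.set_printoptions(precision=4,suppress=True)
def frame(yaw,back):  # tool y level at yaw, tool z tilted 'back' deg towards the robot from straight down
    g=Ro.from_euler("z",yaw,degrees=True).as_matrix();b=np.radians(back)
    z=g@[-np.sin(b),0,-np.cos(b)];y=g[:,1];return np.column_stack([np.cross(y,z),y,z])
def rel(R,p):
    s=manip.state();q=s["ee_rot"];R0=Ro.from_quat([q[1],q[2],q[3],q[0]]).as_matrix()
    print("shift",R0.T@(p-s["tool_pos"]),"turn",np.degrees(Ro.from_matrix(R0.T@R).as_rotvec()),"t",s["time"])
H=np.array([.470,-.0225,.179])
E
python3 - <<'E'
from h import *
R=frame(-3,20);rel(R,H+R@[0,0,-.093]); print(H+R@[0,0,-.093])
E
```

```text
shift [-0.4921 -0.5239 -0.0129] turn [  1.8815  19.9316 -11.2078] t 0.1
[ 0.5018 -0.0242  0.2664]
```

```bash
python3 -m jog '[[[-0.492,-0.524,-0.03],[1.9,19.9,-11.2],1],[[-0.492,-0.524,-0.03],[1.9,19.9,-11.2],1],[[-0.492,-0.524,-0.03],[1.9,19.9,-11.2],1],[[-0.492,-0.524,-0.03],[1.9,19.9,-11.2],1],[[-0.492,-0.524,-0.03],[1.9,19.9,-11.2],1],[[-0.492,-0.524,-0.03],[1.9,19.9,-11.2],1],[[-0.492,-0.524,-0.03],[1.9,19.9,-11.2],1],[[-0.492,-0.524,-0.03],[1.9,19.9,-11.2],1],[[-0.492,-0.524,-0.03],[1.9,19.9,-11.2],1],[[-0.492,-0.524,-0.03],[1.9,19.9,-11.2],1],[[-0.492,-0.524,-0.03],[1.9,19.9,-11.2],1],[[-0.492,-0.524,-0.03],[1.9,19.9,-11.2],1],[[-0.492,-0.524,-0.03],[1.9,19.9,-11.2],1],[[-0.492,-0.524,-0.03],[1.9,19.9,-11.2],1],[[-0.492,-0.524,-0.03],[1.9,19.9,-11.2],1],[[-0.492,-0.524,-0.03],[1.9,19.9,-11.2],1],[[-0.492,-0.524,-0.03],[1.9,19.9,-11.2],1],[[-0.492,-0.524,-0.03],[1.9,19.9,-11.2],1],[[-0.492,-0.524,-0.013],[1.9,19.9,-11.2],1],[[-0.492,-0.524,-0.013],[1.9,19.9,-11.2],1]]'
python3 - <<'E'
from h import *
R=frame(-3,20);rel(R,H+R@[0,0,-.093]);rel(R,H+R@[0,0,-.003]); s=manip.state();print(s["joint_pos"],s["tool_pos"])
snap("wrist","w1")
E
```

```text
time: 1.77
tool_pos: [0.5008, -0.0257, 0.2639]
ee_rot: [-0.175, 0.028, 0.984, 0.005]
force: [-0.9, 0.7, -0.4]
grip_width: 0.0857
gripper_force: 0.0
shift [ 0.      0.0016 -0.0026] turn [ 0.0876 -0.1885 -0.1972] t 1.7667
shift [-0.0003  0.0015  0.0874] turn [ 0.0876 -0.1885 -0.1972] t 1.7667
[ 0.1992  0.6957 -0.3966  1.619   0.1885  1.2249  1.2626] [ 0.5008 -0.0257  0.2639]
```

View pics/w1.png

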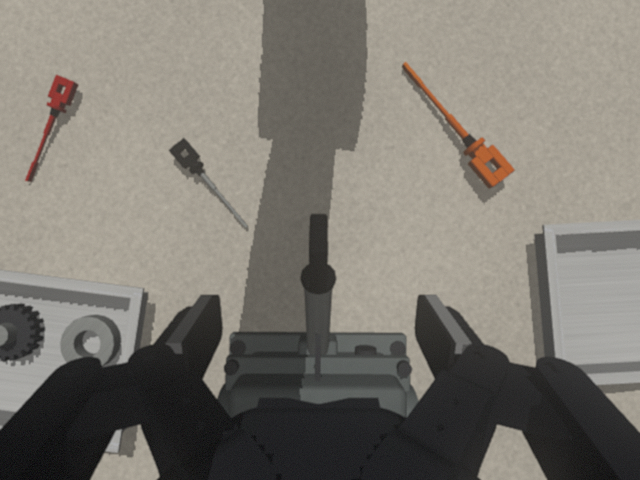

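The wrist view shows the handle as a strip from (318,215) to (318,265), centred between the fingers at (210..430), with the collar at (318,277). I'll check the handle position with the depth from this view.

Run:
```python
from h import *
for v in range(216,264,6):
    r=[(u,v) for u in range(300,338)];w=world("w1",r,0);m=w[:,2]>.12
    print(v,np.array(r)[m][[0,-1],0],w[m].mean(0)) if m.any() else 0
for v in range(290,345,10):
    r=[(u,v) for u in range(300,338)];w=world("w1",r,0);m=w[:,2]>.09;print(v,np.array(r)[m][[0,-1],0],w[m].mean(0)) if m.any() else 0
```

```text
216 [310 327] [ 0.4466 -0.0233  0.181 ]
222 [310 327] [ 0.451  -0.0236  0.1843]
228 [310 327] [ 0.4552 -0.0238  0.1882]
234 [309 327] [ 0.4592 -0.0244  0.1916]
240 [309 327] [ 0.4631 -0.0246  0.1945]
246 [309 327] [ 0.4669 -0.0248  0.1978]
252 [309 327] [ 0.4706 -0.025   0.1986]
258 [309 327] [ 0.4743 -0.0252  0.1943]
290 [305 332] [ 0.4985 -0.0264  0.1562]
300 [305 331] [ 0.5075 -0.0271  0.1439]
310 [306 330] [ 0.5171 -0.0277  0.133 ]
320 [306 330] [ 0.5276 -0.0283  0.1201]
330 [307 329] [ 0.539  -0.029   0.1066]
340 [311 324] [ 0.5495 -0.03    0.0994]
```

```bash
sed -i 's/^H=.*/H=np.array([.4705,-.0243,.178])/' h.py
python3 - <<'E'
from h import *
R=frame(-3.5,20);rel(R,H+R@[0,0,-.003])
E
```

```text
shift [-0.0019 -0.0019  0.0891] turn [-0.0782 -0.1895  0.4432] t 1.8167
```

```bash
python3 -m jog '[[[-0.002,-0.001,0.03],[0,0,0.5],1],[[-0.002,-0.001,0.05],[0,0,0.5],1],[[-0.002,-0.001,0.07],[0,0,0.5],1],[[-0.002,-0.001,0.08],[0,0,0.5],1],[[-0.002,-0.001,0.088],[0,0,0.5],1],[[-0.002,-0.001,0.088],[0,0,0.5],1],[[-0.002,-0.001,0.088],[0,0,0.5],1]]'
python3 - <<'E'
from h import *
R=frame(-3.5,20);rel(R,H+R@[0,0,-.003]);print(manip.state()["joint_pos"])
E
```

```text
time: 2.4
tool_pos: [0.4737, -0.0224, 0.1833]
ee_rot: [-0.173, 0.029, 0.984, 0.005]
force: [0.3, -0.1, -0.3]
grip_width: 0.0853
gripper_force: 0.0
shift [ 0.0011 -0.0021  0.0031] turn [-0.0989  0.0564  0.0623] t 2.4
[ 0.1884  0.7683 -0.379   1.7784  0.2328  0.9952  1.2122]
```

Within 3 mm; I'll correct and close gently in steps.

```bash
python3 -m jog '[[[0.001,-0.002,0.002],[0,0,0],0.6],[[0.001,-0.002,0.002],[0,0,0],0.2],[[0.001,-0.002,0.002],[0,0,0],-0.2],[[0.001,-0.002,0.002],[0,0,0],-0.5],[[0.001,-0.002,0.002],[0,0,0],-0.7],[[0.001,-0.002,0.002],[0,0,0],-1],[[0.001,-0.002,0.002],[0,0,0],-1],[[0.001,-0.002,0.002],[0,0,0],-1],[[0.001,-0.002,0.002],[0,0,0],-1],[[0.001,-0.002,0.002],[0,0,0],-1],[[0.001,-0.002,0.002],[0,0,0],-1],[[0.001,-0.002,0.002],[0,0,0],-1]]'
python3 - <<'E'
from h import *
s=manip.state();print(s["force"],s["ft_torque"])
R=frame(-3.5,20);u=Ro.from_euler("z",-3.5,degrees=True).as_matrix()@[-np.sin(np.radians(40)),0,np.cos(np.radians(40))]
for L in (.05,.145): rel(R,s["tool_pos"]+L*u);print(s["tool_pos"]+L*u)
E
```

```text
time: 3.4
tool_pos: [0.4719, -0.025, 0.1815]
ee_rot: [-0.173, 0.03, 0.984, 0.004]
force: [1.0, 0.5, 3.8]
grip_width: 0.0115
gripper_force: 58.4
[1.0326 0.4929 3.7894] [ 0.0793 -0.3143 -0.0162]
shift [ 0.0433 -0.     -0.025 ] turn [-0.0937  0.0634 -0.007 ] t 3.4
[ 0.4399 -0.023   0.2198]
shift [ 0.1255 -0.0001 -0.0726] turn [-0.0937  0.0634 -0.007 ] t 3.4
[ 0.3789 -0.0193  0.2926]
```

Grasped (11.5 mm opening, 58 N). I'll draw it out in steps and watch the force.

```bash
python3 -m jog '[[[0.0087,0,-0.005],[0,0,0],-1],[[0.0173,0,-0.01],[0,0,0],-1],[[0.026,0,-0.015],[0,0,0],-1],[[0.0346,0,-0.02],[0,0,0],-1],[[0.0433,0,-0.025],[0,0,0],-1],[[0.0433,0,-0.025],[0,0,0],-1]]'
```

```text
time: 3.9
tool_pos: [0.4384, -0.023, 0.2213]
ee_rot: [-0.173, 0.03, 0.984, 0.004]
force: [0.2, -0.0, -0.1]
grip_width: 0.0111
gripper_force: 58.3
```

```bash
python3 -m jog '[[[0.013,0,-0.0075],[0,0,0],-1],[[0.026,0,-0.015],[0,0,0],-1],[[0.039,0,-0.0225],[0,0,0],-1],[[0.052,0,-0.03],[0,0,0],-1],[[0.065,0,-0.0375],[0,0,0],-1],[[0.078,0,-0.045],[0,0,0],-1],[[0.0866,0,-0.05],[0,0,0],-1],[[0.095,0,-0.055],[0,0,0],-1],[[0.095,0,-0.055],[0,0,0],-1],[[0.095,0,-0.055],[0,0,0],-1],[[0.095,0,-0.055],[0,0,0],-1]]'
python3 - <<'E'
from h import *
print(manip.state()["joint_pos"]); snap("side","s2")
E
```

```text
time: 4.82
tool_pos: [0.3697, -0.0187, 0.3034]
ee_rot: [-0.173, 0.03, 0.984, 0.004]
force: [0.3, -0.5, -0.5]
grip_width: 0.0115
gripper_force: 58.3
[ 0.2516  0.4761 -0.4453  1.9507  0.1317  1.1018  1.2457]
```

View pics/s2.png

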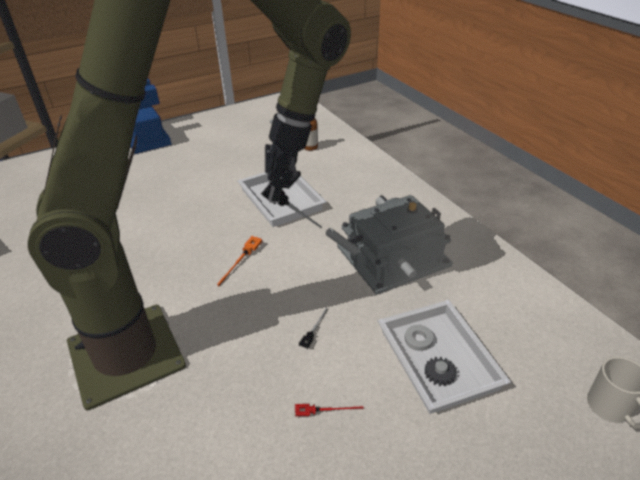

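The blade tip at (320,225) is clear of the tube mouth at (330,233). Next I'll level the stick and swing it over the empty tray.

Run:
```python
from h import *
R=frame(32.9,-30);rel(R,np.array([.427,.276,.30])+R@[0,0,-.003])
R=frame(-3.5,-30);rel(R,manip.state()["tool_pos"])
```

```text
shift [-0.0359  0.2967 -0.0128] turn [ -3.3669 -48.2718 -37.3873] t 4.8667
shift [0. 0. 0.] turn [ -0.0904 -49.9781   0.0176] t 4.8667
```

```bash
python3 -m jog '[[[0,0.03,-0.01],[-0.4,-6,-4.5],-1],[[0,0.06,-0.01],[-0.8,-11,-8.5],-1],[[-0.005,0.09,-0.01],[-1.2,-16,-12.5],-1],[[-0.01,0.12,-0.01],[-1.5,-21,-16.5],-1],[[-0.015,0.15,-0.01],[-1.8,-26,-20.5],-1],[[-0.02,0.18,-0.01],[-2.1,-31,-24],-1],[[-0.025,0.21,-0.01],[-2.5,-36,-28],-1],[[-0.03,0.24,-0.01],[-2.9,-41,-32],-1],[[-0.033,0.27,-0.012],[-3.2,-45,-35],-1],[[-0.036,0.29,-0.013],[-3.4,-48.3,-37.4],-1],[[-0.036,0.297,-0.013],[-3.4,-48.3,-37.4],-1],[[-0.036,0.297,-0.013],[-3.4,-48.3,-37.4],-1],[[-0.036,0.297,-0.013],[-3.4,-48.3,-37.4],-1],[[-0.036,0.297,-0.013],[-3.4,-48.3,-37.4],-1],[[-0.036,0.297,-0.013],[-3.4,-48.3,-37.4],-1],[[-0.036,0.297,-0.013],[-3.4,-48.3,-37.4],-1]]'
python3 - <<'E'
from h import *
R=frame(32.9,-30);rel(R,np.array([.427,.276,.30])+R@[0,0,-.003]);print(manip.state()["joint_pos"])
a=snap("side","s3")[0];b=snap("top","t3")[0]
c=np.hstack([a[60:300,180:440],b[160:400,110:370]]);cv2.imwrite("pics/c3.png",cv2.resize(c[:,:,::-1],None,fx=1.53,fy=1.53))
E
```

```text
time: 6.2
tool_pos: [0.4247, 0.2775, 0.3025]
ee_rot: [0.248, -0.276, 0.926, 0.075]
force: [-0.8, 0.1, -0.9]
grip_width: 0.0112
gripper_force: 58.5
shift [ 0.0003 -0.0025 -0.0003] turn [0.2127 0.0076 0.2006] t 6.2
[-0.5118  0.3477 -0.2688  2.31    1.7263  0.1722 -0.2747]
```

View pics/c3.png

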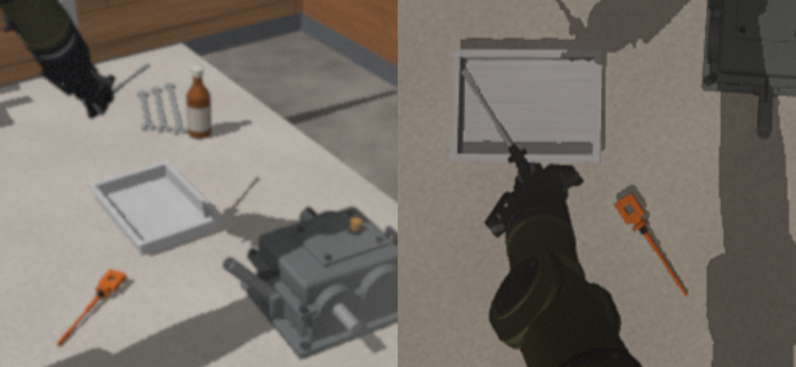

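The left crop (side view) shows the stick roughly level in the gripper, tip at (149,66). The right crop (top view) shows the blade over the empty tray from (518,150) to (463,70). I'll measure the blade with depth.

Run:
```python
from h import *
for f,a,b in(("t3",(150,178),(202,252)),("s3",(250,280),(98,125))):
    P=[(u,v) for v in range(*b) for u in range(*a)];w=world(f,P,0);m=(w[:,2]>.22)&(w[:,0]>.46)&(w[:,1]>.2);w=w[m]
    o=np.argsort(w[:,0]);w=w[o];print(f,len(w));print(w[::max(1,len(w)//12)]);print(w[-1])
    c=w-w.mean(0);d=np.linalg.svd(c,full_matrices=False)[2][0];print("tilt from level",np.degrees(np.arcsin(abs(d[2]))),d)
```

```text
t3 174
[[0.479  0.3166 0.3054]
 [0.4893 0.3247 0.2981]
 [0.497  0.322  0.3015]
 [0.5052 0.331  0.2982]
 [0.5127 0.3358 0.3034]
 [0.5205 0.3396 0.3045]
 [0.5285 0.348  0.3037]
 [0.5349 0.3515 0.2989]
 [0.5406 0.3549 0.3015]
 [0.5449 0.3598 0.2986]
 [0.551  0.3621 0.2983]
 [0.5565 0.3652 0.3019]
 [0.5611 0.3706 0.2976]]
[0.5651 0.3667 0.2975]
tilt from level 0.9609483033464329 [ 0.8392  0.5436 -0.0168]
s3 92
[[0.4603 0.2899 0.2992]
 [0.4703 0.3057 0.3009]
 [0.4761 0.3131 0.299 ]
 [0.4826 0.3144 0.3023]
 [0.4878 0.3197 0.3016]
 [0.497  0.323  0.2951]
 [0.5083 0.3344 0.2988]
 [0.5166 0.3336 0.2998]
 [0.5268 0.3439 0.296 ]
 [0.5347 0.3481 0.2979]
 [0.542  0.3517 0.2947]
 [0.5479 0.357  0.2997]
 [0.5561 0.3685 0.2961]
 [0.5637 0.3655 0.2982]]
[0.5637 0.3655 0.2982]
tilt from level 0.8891360989519109 [ 0.8236  0.5669 -0.0155]
```

```bash
python3 -m jog '[[[0,0,0],[0,0,0],-1],[[0,0,0],[0,0,0],-1],[[0,0,0],[0,0,0],-1],[[0,0,0],[0,0,0],-1]]'; python3 -c "
from bench import manip
print(abs(manip.state()['joint_velocities']).max());print(manip.close_job())"
```

```text
time: 6.63
tool_pos: [0.4257, 0.2752, 0.3032]
ee_rot: [0.249, -0.273, 0.926, 0.073]
force: [0.3, -0.5, 0.1]
grip_width: 0.0114
gripper_force: 58.5
0.004454287703612187
the job is handed in; nothing more can be done
None
```

The job is handed in at about 6.6 s, but no verdict came back: the gripper is holding the dipstick still, drawn clear of its tube and level to about 1°, with the blade tip about 0.30 m above the empty tray (about 31 mm from its centre), and no tray or part was touched.

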